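# Seat the drilling template on its two pins

### The job

Pick up the loose aluminium drilling template and hang it on the two upright pins of the drilling fixture, with the wide hole over the thick pin and the narrow hole over the thin pin. Lower it until it lies flat and fully home on the two grey blocks over the stones, let go of it, and leave the other things on the bench where they are.

Things in the scene. Friction and masses are not known exactly. Their poses are not given: they have to be found in the camera images.
- template: Loose flat aluminium plate, 190 x 90 x 8 mm, about 0.4 kg, lying flat, with a black bar handle across its middle on two posts and four 8 mm guide holes beside it. Origin: centre of its underside; x along its length towards the wide hole, y across, z up (handle side). The two pin holes lie on its length axis, 150 mm apart, at x = +75 mm (wide) and -75 mm (narrow).
- handle (a point): Middle of the template's bar handle, 56 mm above the plate's underside. The bar is 80 mm long along the template's y (across the plate), 16 mm wide along its x and 16 mm high (48 to 64 mm above the underside).
- wide_hole (a point): Centre of the template's wide through hole, 24 mm across, at the plate's underside.
- narrow_hole (a point): Centre of the template's narrow through hole, 14 mm across, at the plate's underside.
- fixture: Drilling fixture, fixed to the bench: dark steel base 210 x 110 x 10 mm with four small green stone discs in the middle (tops 21 mm above the bench) and at each end a grey block, 40 x 64 mm, top 24 mm above the bench, with an upright steel pin on it. Origin: centre of its underside; x along its length from the thin to the thick pin, z up. Pins 150 mm apart, at x = +75 and -75 mm.
- thick_pin (a point): Foot of the thick pin, on its axis at the top of its grey block, 24 mm above the bench: the height of the seated template's underside. Pin 20 mm in diameter, rising 28 mm above the block (52 mm above the bench), its last 8 mm tapered by 4 mm in radius. 2 mm of play all round in the wide hole; does not go into the narrow hole.
- thin_pin (a point): Foot of the thin pin, on its axis at the top of its grey block, 24 mm above the bench. Pin 10 mm in diameter, as high as the thick one (28 mm above the block), last 8 mm tapered by 4 mm in radius; 2 mm of play all round in the narrow hole.
- polisher: Polishing lathe, fixed, always in the same place at the back left. Its hanging guard flap reaches out over the bench: the front rail, 260 mm above the bench, lies 140 to 170 mm nearer the robot (-x) than the origin, from 150 mm to the right (-y) to 110 mm to the left of it. Keep arm, gripper and load on the robot's side of it. Origin: under its middle, at bench height.
- powder_pot: Bystander: white pot with a blue lid, 56 mm across, 52 mm high; origin under its centre.
- spanner: Bystander: flat steel spanner, 167 mm long, 6 mm high; origin under its centre.
- tape_roll: Bystander: roll of tan tape lying flat, 95 mm across, 25 mm high; origin under its centre.
- wax_bar: Bystander: green bar of polishing compound, 88 x 34 x 28 mm; origin under its centre.
- white_bar: Bystander: white bar of polishing compound, 72 x 32 x 26 mm; origin under its centre.
- scraper: Bystander: scraper with a wooden handle, 128 mm long; origin under its centre.
- torch: Bystander: black pocket torch lying down, 78 mm long, 25 mm thick; origin under its centre.

How it is judged (in metres and radians):
At the end, for the whole second after the job is handed in: The template is at rest on the fixture with its handle up, level within 0.04 rad: the wide hole within 6 mm of the thick pin's axis and the narrow hole within 6 mm of the thin pin's axis, both with the underside no more than 4 mm above the grey blocks (horizontal distance between wide_hole and thick_pin below 0.006 m and horizontal distance between narrow_hole and thin_pin below 0.006 m and z of each of wide_hole, narrow_hole in the frame of fixture below 0.028 m and angle between template's own z axis and vertical below 0.04 rad and linear speed of template below 0.02 m/s); the robot touches nothing.
It fails at once if a bystander (pot, spanner, tape, wax bar, white bar, scraper or torch) was moved by more than 30 mm (distance of any of powder_pot, spanner, tape_roll, wax_bar, white_bar, scraper, torch from where it was at the start of the episode above 0.03 m).
It also fails if it takes over 48 s, if anything falls off the work surface, if the arm or the gripper's body presses on something with over 40 N, if the wrist force passes 120 N, or if a joint passes its speed limit or range.

### The arm

A 6-joint arm with a two-finger parallel gripper is mounted at the origin on a cart in front of the work surface, level with it; the furniture and walls round the work are solid. World frame = base frame: x ahead of the robot, y to its left, z up, the work surface at z = 0. Lengths are in mm, angles in rad, forces in N, time in s.
With the tool pointing down it reaches from about 350 to 850 mm from the base axis. Payload 8.1 kg.
Tool frame: the origin (TCP) lies on the front face of the gripper's body, between the roots of the fingers; the fingertips stand 73 mm ahead of it and the grasp point (between the pads) lies 54 mm ahead of it (robot.pinch_z is the distance from the TCP to the grasp point, in mm); z points along the fingers, y is the line along which they close (so a half turn about z gives the same grasp; the last joint's range is limited). The gripper opens to 85 mm and grips with 20 to 120 N. Pads are 22 mm wide; open, the fingers measure 114 mm over their backs; the gripper's body (76 mm by 85 mm) begins 54 mm behind the grasp point. The pads swing forward as they close: fully open they stand 13 mm farther back than shut.
Start: joints at [1.132, 0.13, 1.488, -0, 1.523, -0.085], TCP at [207.858, 562.851, 303.892] pointing down, gripper open.
Joint ranges: [-2.96, 2.96], [-0.89, 2.26], [0.02, 2.5], [-1.34, 4.48], [0, 2.73], [-2.66, 2.66]. Speed limits (rad/s): [2.39, 2.39, 2.79, 3.14, 3.14, 3.14].

### API

Orientations are given as a unit quaternion [x, y, z, w].
In Python, from station import robot gives the robot as it stands. The module is installed in compiled form; this text tells all that it offers.
- The arm moves only by the tool tcp_steps, called by a JSON object that holds its "name" and its "arguments", one argument or row to a line. Schema: {"type":"object","properties":{"motion":{"type":"array","items":{"type":"array","prefixItems":[{"type":"array","items":{"type":"number"},"minItems":3,"maxItems":3},{"type":"array","items":{"type":"number"},"minItems":3,"maxItems":3}],"minItems":2,"maxItems":2},"minItems":1,"maxItems":8},"finger_gap":{"type":"number"},"only":{"type":"string"},"quiet":{"type":"boolean"},"lines":{"type":"string"}},"required":["motion"],"additionalProperties":false}. motion is a list of rows, 1 to 8 of them, each written [[dx, dy, dz], [rx, ry, rz]]: dx, dy, dz in a scale on which 1.0 is 0.8 m, then a rotation vector rx, ry, rz in parts of the range, where 1.0 means 120 degrees; each row is the pose to reach, as a shift and turn from the pose commanded when the call began, along the tool's axes at that moment; what a row does not reach only later rows make up. A row lasts 1/8 s, in which the tool goes at most 62.5 mm and 0.188 rad, less where a joint would pass 70% of its speed; a pose out of reach is approached as far as the arm can. finger_gap is the finger opening in mm, set as the call begins (left out keeps the last). The fingers move at their own pace and stop on an object; the grip force is fixed at half the most. Time passes only in rows, so rows that do not move let the fingers close. The tool returns the time, the measured TCP pose, the force, the opening and the grip force at its end. only (a regular expression) keeps the lines of the reply that match it, lines (a string "A,B") keeps lines A to B, and quiet returns only ok. No shift or turn number may pass 1 either way. Input that does not fit is refused with a message, and nothing moves.
- robot.read_state(): the state, without advancing time (a new reading comes with each control period).
- robot.read_camera(name): name is "side" or "top"; returns the picture (384x512x3 uint8, blue, green, red); there is no depth.
- robot.camera_info(name): a dict with "intrinsics" (3x3 intrinsics, pixels), "T" (4x4, takes a point from camera to world coordinates). Camera axes: x right, y up, looking along -z (the intrinsics and any distortion apply to the point x, -y, -z); pixel columns grow to the right and rows downward; lengths in mm; the calibration is good to about 2 mm. A picture is of the moment at which its call begins. camera_info takes no time and is no camera call.
- robot.hand_in(): hands the job in; it is judged then, once.
The state is a dict: "time": time; "joint_pos": joint angles; "joint_velocities": joint speeds; "joint_torque": joint torques, N m; "eef_pos": TCP position; "ee_rot": TCP orientation; "contact_force": force on the tool from outside, world axes, zero at the start; "moment": the same for the moment, N m; "gripper_width": finger opening in mm; "grip_force": force on a finger pad.
Only numpy, scipy, OpenCV 4.12 (cv2) and the standard library are available. Lean on these libraries where they do the work, as an engineer would, in place of code of your own. Each camera call takes 0.05 s, during which the arm holds its last target. There are 200 camera calls.

## Working session

There is one attempt and no reset: what is moved stays moved. The work goes in short steps, Python scripts to look and compute and a tool call to move; the robot and the scene stay as the last step left them, time stands still between calls to the robot, and variables do not carry over. Pictures are saved under pics/ and viewed, at most 10 in all, crops included, and the job is handed in when it is done.

```bash
mkdir -p pics && python3 - <<'E'
from station import robot
import cv2
for n in("top","side"):
    im=robot.read_camera(n); cv2.imwrite(f"pics/{n}0.png",im)
    i=robot.camera_info(n); print(n,i["intrinsics"],i["T"],[k for k in i])
s=robot.read_state(); print(s["eef_pos"],s["ee_rot"],s["time"])
E
```

```text
top [[441.20587353   0.         253.58838646]
 [  0.         441.20587353 192.12102671]
 [  0.           0.           1.        ]] [[ 2.88871067e-02  9.82701864e-01 -1.82927803e-01  3.06535928e+02]
 [-9.99089423e-01  3.41336883e-02  2.55971821e-02  2.10287676e+01]
 [ 3.13983992e-02  1.82021804e-01  9.82793062e-01  1.40671314e+03]
 [ 0.00000000e+00  0.00000000e+00  0.00000000e+00  1.00000000e+00]] ['intrinsics', 'T']
side [[417.17863075   0.         257.40898528]
 [  0.         417.17863075 187.25074205]
 [  0.           0.           1.        ]] [[ 4.75869609e-01  6.02575624e-01 -6.40664289e-01 -4.57873711e+02]
 [-8.79226555e-01  3.07240136e-01 -3.64093620e-01 -5.71526423e+02]
 [-2.25561567e-02  7.36550145e-01  6.76006734e-01  1.16237077e+03]
 [ 0.00000000e+00  0.00000000e+00  0.00000000e+00  1.00000000e+00]] ['intrinsics', 'T']
[207.68251516 562.49970197 302.9080926 ] [ 1.75973880e-01  9.84394456e-01 -8.31659292e-04 -2.39079563e-04] 0.1
```

View pics/top0.png

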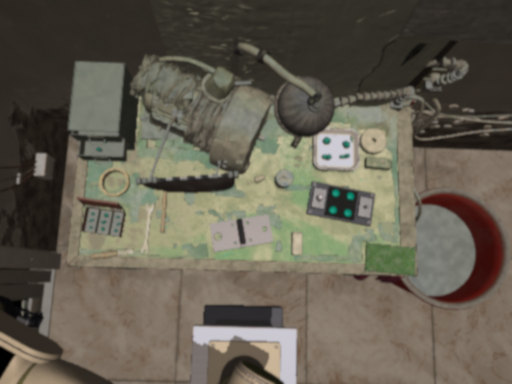

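View pics/side0.png

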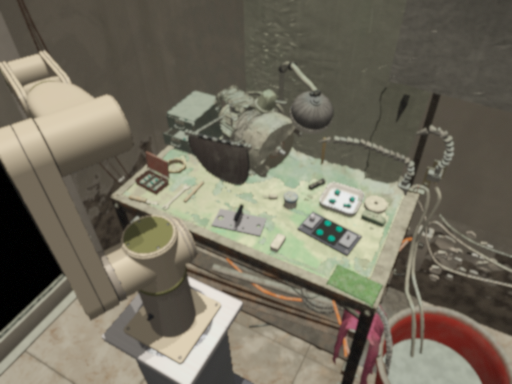

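The top view shows the template near px (241,233) with its black handle, and the fixture near (341,203) with four green discs. The polisher flap runs along row ~183, columns 145–235. I'll zoom in to tell wide from narrow and thick from thin.

```bash
cat > h.py <<'E'
import numpy as np,cv2
from station import robot
def ray(n,u,v):
    i=robot.camera_info(n);K=i["intrinsics"];T=np.array(i["T"])
    d=T[:3,:3]@np.array([(u-K[0][2])/K[0][0],-(v-K[1][2])/K[1][1],-1.]);return T[:3,3],d
def onz(n,u,v,z):
    o,d=ray(n,u,v);return o+d*(z-o[2])/d[2]
def pix(n,p):
    i=robot.camera_info(n);K=i["intrinsics"];T=np.array(i["T"])
    c=T[:3,:3].T@(np.array(p,float)-T[:3,3]);return np.array([K[0][2]-K[0][0]*c[0]/c[2],K[1][2]+K[1][1]*c[1]/c[2]])
E
python3 - <<'E'
import cv2,numpy as np
t=cv2.imread("pics/top0.png");s=cv2.imread("pics/side0.png")
f=lambda im,x,y,w,h,k:cv2.resize(im[y:y+h,x:x+w],None,fx=k,fy=k,interpolation=cv2.INTER_CUBIC)
a=np.hstack([f(t,200,205,80,60,5),f(t,302,172,80,60,5)])
b=np.hstack([f(s,205,195,80,60,5),f(s,290,200,80,60,5)])
cv2.imwrite("pics/crop0.png",np.vstack([a,b]))
E
```

```text
(no output)
```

View pics/crop0.png

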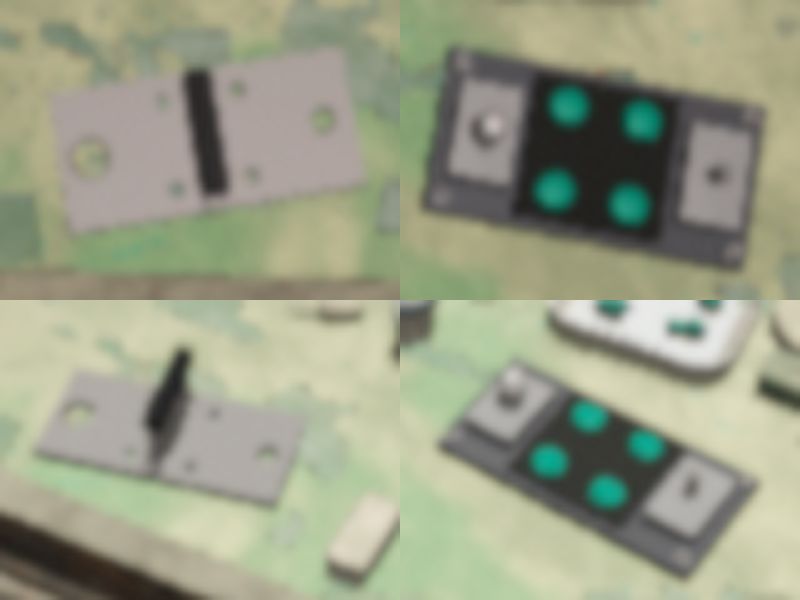

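The crops show the wide hole on the left at (218,236), the narrow hole on the right at (264.5,229) and the handle at (241,231.5). On the fixture, the thick pin is on the left at (319,197.5) and the thin pin on the right at (365.5,207). So no half turn is needed, only a small yaw. Next I'll measure with masks.

```bash
cat > m.py <<'E'
from h import *
def biggest(m):
    c,_=cv2.findContours(m,cv2.RETR_EXTERNAL,cv2.CHAIN_APPROX_NONE);return max(c,key=cv2.contourArea)
def masks(im,n):
    # returns dict of contours in full-res px
    R={"top":((205,210,75,50),(300,175,82,55)),"side":((205,200,70,60),(295,205,75,75))}[n]
    out=[]
    for k,(x,y,w,h) in enumerate(R):
        c=cv2.resize(im[y:y+h,x:x+w],None,fx=8,fy=8,interpolation=cv2.INTER_CUBIC)
        hsv=cv2.cvtColor(c,cv2.COLOR_BGR2HSV).astype(int)
        b,g,r=[c[...,i].astype(int) for i in range(3)]
        if k==0: m=(b>g-12)&(abs(r-b)<40)&(hsv[...,2]>110)          # plate: greyish
        else: m=(g>r+35)&(g>b-5)&(hsv[...,1]>150)    # green discs
        m=(m*255).astype(np.uint8)
        cv2.imwrite(f"pics/m_{n}{k}.png",m)
        cs,_=cv2.findContours(m,cv2.RETR_EXTERNAL,cv2.CHAIN_APPROX_NONE)
        f=lambda p:(np.array(p)+.5)/8-.5+[x,y]
        out.append([(cv2.contourArea(q)/64,f(q.reshape(-1,2))) for q in cs if cv2.contourArea(q)>400])
    return out
E
python3 - <<'E'
from m import *
for n in("top","side"):
    P,D=masks(cv2.imread(f"pics/{n}0.png"),n)
    for nm,L,z in(("plate",P,8),("disc",D,21)):
        for a,q in L:
            w=np.array([onz(n,u,v,z)[:2] for u,v in q],np.float32)
            (c,s,ang)=cv2.minAreaRect(w); M=cv2.moments(w.reshape(-1,1,2)); print(n,nm,round(a,1),np.round(c,1),np.round(s,1),round(ang,2),"cen",round(M['m10']/M['m00'],1),round(M['m01']/M['m00'],1))
print("rough holes",[np.round(onz("top",*p,8)[:2],1) for p in((217.6,236),(264.2,228.6))],"handle",onz("top",240.8,231,64)[:2])
print("pins(at top 52)",[np.round(onz("top",*p,52)[:2],1) for p in((318.6,197),(365,206.6))])
E
cd pics; python3 -c "
import cv2,numpy as np
I=[cv2.resize(cv2.imread(f'm_{n}{k}.png'),(390,290)) for n in('top','side') for k in(0,1)]
cv2.imwrite('mm.png',np.vstack([np.hstack(I[:2]),np.hstack(I[2:])]))"
```

```text
top plate 1443.5 [436.3  20.4] [ 89.3 188.5] 10.94 cen 435.4 20.8
top disc 58.9 [ 508.8 -316.1] [27.7 27.9] 1.89 cen 508.7 -316.1
top disc 58.8 [ 516.4 -268.8] [27.4 28.1] 45.79 cen 516.4 -268.7
top disc 56.9 [ 563.6 -325.2] [27.1 27.7] 89.46 cen 563.5 -325.1
top disc 54.7 [ 571.3 -277.6] [27.5 26.8] 83.37 cen 571.4 -277.7Traceback (most recent call last):
  File "<stdin>", line 6, in <module>
  File "h.py", line 7, in onz
    o,d=ray(n,u,v);return o+d*(z-o[2])/d[2]
        ~~~^^^^^^^
  File "h.py", line 4, in ray
    i=robot.camera_info(n);K=i["intrinsics"];T=np.array(i["T"])
ValueError: time passes only in moves, steps and waits
```

View pics/mm.png

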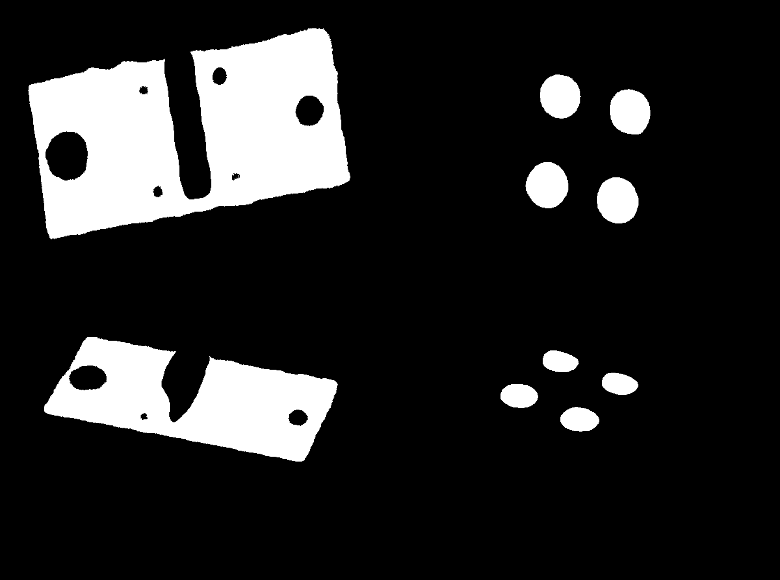

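The masks are clean: plate with both pin holes, four discs in each view. camera_info limits repeated calls, so I'll cache the calibration and take the plate holes from the mask.

```bash
cat > /tmp/c.py <<'E'
from station import robot
import pickle
pickle.dump({n:{k:v for k,v in robot.camera_info(n).items()} for n in("top","side")},open("cal.pkl","wb"))
E
python3 /tmp/c.py && sed -i 's/robot.camera_info(n)/CAL[n]/; s/^from station import robot/from station import robot\nimport pickle; CAL=pickle.load(open("cal.pkl","rb"))/' h.py && cat > /tmp/a.py <<'E'
from m import *
def cen(n,q,z):
    w=np.array([onz(n,u,v,z)[:2] for u,v in q],np.float32); (c,s,a)=cv2.minAreaRect(w); M=cv2.moments(w.reshape(-1,1,2))
    return np.round(c,1),np.round(s,1),round(a,2),np.round([M['m10']/M['m00'],M['m01']/M['m00']],1)
for n in("top","side"):
    P,D=masks(cv2.imread(f"pics/{n}0.png"),n)
    print(n,"plate",cen(n,max(P,key=lambda t:t[0])[1],8))
    d=np.array([cen(n,q,21)[3] for a,q in D]); print("discs",d.tolist(),"mean",d.mean(0),"n",len(d))
    m=cv2.imread(f"pics/m_{n}0.png",0); x,y={"top":(205,210),"side":(205,200)}[n]
    cs,h=cv2.findContours(m,cv2.RETR_CCOMP,cv2.CHAIN_APPROX_NONE)
    for q,hh in zip(cs,h[0]):
        if hh[3]>=0 and cv2.contourArea(q)>300: print(" hole",round(cv2.contourArea(q)/64,1),cen(n,(q.reshape(-1,2)+.5)/8-.5+[x,y],8)[::3])
print("pins top",[np.round(onz("top",*p,52)[:2],1) for p in((318.6,197),(365,206.6))])
E
PYTHONPATH=. python3 /tmp/a.py
```

```text
Traceback (most recent call last):
  File "m.py", line 1, in <module>
    from h import *
  File "h.py", line 1, in <module>
    import numpy as np,cv2
ModuleNotFoundError: No module named 'cv2'
```

```bash
cp /tmp/a.py a.py && python3 a.py
```

```text
top plate (array([436.3,  20.4]), array([ 89.3, 188.5]), 10.94, array([435.4,  20.8]))
discs [[508.7, -316.1], [516.4, -268.7], [563.5, -325.1], [571.4, -277.7]] mean [ 540.  -296.9] n 4
 hole 55.2 (array([420.8,  95.1]), array([420.8,  94.6]))
 hole 22.6 (array([450. , -51.7]), array([450.1, -52. ]))
 hole 6.9 (array([467.3,   3.5]), array([467.4,   3.6]))
side plate (array([437.,  21.]), array([ 88.7, 185.6]), 11.17, array([435.1,  19.4]))
discs [[508.0, -316.8], [516.0, -269.3], [561.8, -325.6], [569.3, -278.4]] mean [ 538.775 -297.525] n 4
 hole 9.2 (array([450.1, -53.1]), array([450.1, -52.9]))
 hole 27.9 (array([421.6,  94.8]), array([421.4,  94.6]))
pins top [array([ 550.2, -218.3]), array([ 524.7, -364.3])]
```

Both views agree to about 1 mm: hole distance is 149.5 (should be 150) and the plate centre is about (436,21) at an axis angle of 101.2°. I'll confirm the fixture centre from its grey blocks and base, and locate the flap.

```bash
cat > b.py <<'E'
from m import *
P={}
for n,(x,y,w,h) in {"top":(300,175,82,60),"side":(295,205,75,75)}.items():
    c=cv2.resize(cv2.imread(f"pics/{n}0.png")[y:y+h,x:x+w],None,fx=8,fy=8,interpolation=cv2.INTER_CUBIC)
    hsv=cv2.cvtColor(c,cv2.COLOR_BGR2HSV)
    for nm,m,z in(("block",cv2.inRange(hsv,(0,0,115),(179,38,230)),24),("base",cv2.inRange(hsv,(0,0,0),(179,255,105)),10)):
        cs,_=cv2.findContours(m,cv2.RETR_EXTERNAL,cv2.CHAIN_APPROX_NONE)
        for q in cs:
            if cv2.contourArea(q)>64*60:
                f=(q.reshape(-1,2)+.5)/8-.5+[x,y]
                r=cv2.minAreaRect(np.array([onz(n,u,v,z)[:2] for u,v in f],np.float32)); print(n,nm,[np.round(k,1) for k in r])
for p in((145,183),(235,180),(190,190)): print("flap",onz("top",*p,260).round(),onz("top",*p,200).round())
E
python3 b.py
```

```text
top block [array([ 528.7, -372.6]), array([41.5, 64.4]), np.float64(80.4)]
top block [array([ 553.1, -224.1]), array([41.2, 64.8]), np.float64(80.2)]
top base [array([ 540. , -295.3]), array([208.9, 110.1]), np.float64(80.9)]
side block [array([ 431.6, -451. ]), array([80.8, 40.5]), np.float64(68.2)]
side block [array([ 409.2, -369. ]), array([ 57.5, 100.4]), np.float64(52.3)]
side block [array([ 535.1, -432.5]), array([41.5, 56.1]), np.float64(83.2)]
side block [array([ 546.2, -217.6]), array([ 60.8, 119.6]), np.float64(64.5)]
side block [array([ 581.4, -356.8]), array([245.5, 156.4]), np.float64(30.5)]
side base [array([ 537.5, -298.7]), array([197.2, 106.4]), np.float64(81.0)]
flap [534. 278. 260.] [546. 291. 200.]
flap [551.  41. 260.] [564.  43. 200.]
flap [520. 159. 260.] [531. 166. 200.]
```

Careful with the scale: shifts go in shares of 0.8 m and turns go in shares of 120 degrees. That gives: -0.55 rad / 2.0944 = -0.2626.

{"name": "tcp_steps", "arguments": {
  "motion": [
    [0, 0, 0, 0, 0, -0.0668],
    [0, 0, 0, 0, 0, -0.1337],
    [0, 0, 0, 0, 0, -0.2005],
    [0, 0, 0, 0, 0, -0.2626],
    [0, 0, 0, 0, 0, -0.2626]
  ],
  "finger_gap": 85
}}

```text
refused: motion[0]: [0, 0, 0, 0, 0, -0.0668] is too long (schema: maxItems 2). Nothing was moved.
```

Refused on format, not on reach. It needs rows with the three-number parts in brackets of their own.

{"name": "tcp_steps", "arguments": {
  "motion": [
    [[0, 0, 0], [0, 0, -0.0668]],
    [[0, 0, 0], [0, 0, -0.1337]],
    [[0, 0, 0], [0, 0, -0.2005]],
    [[0, 0, 0], [0, 0, -0.2626]],
    [[0, 0, 0], [0, 0, -0.2626]]
  ],
  "finger_gap": 85
}}

```text
time: 0.72
eef_pos: [207.8, 562.7, 303.4]
ee_rot: [-0.098, 0.995, -0.0, -0.0]
contact_force: [0.6, 1.0, 0.5]
gripper_width: 85.2
grip_force: 0.0
```

The fixture centre is ≈ (539.8,-297.4) at an axis angle of 80.7°, with blocks 150.5 apart (should be 150). The flap is at x ≳ 515, clear of my path. Now moving over the handle.

To row units: -440 mm / 800 = -0.55, -385 mm / 800 = -0.4813.

{"name": "tcp_steps", "arguments": {
  "motion": [
    [[-0.0138, -0.0688, 0], [0, 0, 0]],
    [[-0.0275, -0.1375, 0], [0, 0, 0]],
    [[-0.0425, -0.2063, 0], [0, 0, 0]],
    [[-0.0563, -0.275, 0], [0, 0, 0]],
    [[-0.07, -0.3438, 0], [0, 0, 0]],
    [[-0.085, -0.4125, 0], [0, 0, 0]],
    [[-0.0988, -0.4813, 0], [0, 0, 0]],
    [[-0.1125, -0.55, 0], [0, 0, 0]]
  ]
}}

```text
time: 1.72
eef_pos: [382.2, 147.1, 304.0]
ee_rot: [-0.096, 0.995, 0.0, 0.0]
contact_force: [1.0, 0.3, 0.8]
gripper_width: 85.1
grip_force: 0.0
```

{"name": "tcp_steps", "arguments": {
  "motion": [
    [[-0.01, -0.0563, 0.025], [0, 0, 0]],
    [[-0.0225, -0.1125, 0.05], [0, 0, 0]],
    [[-0.035, -0.17, 0.0875], [0, 0, 0]],
    [[-0.035, -0.17, 0.125], [0, 0, 0]],
    [[-0.035, -0.17, 0.125], [0, 0, 0]],
    [[-0.035, -0.17, 0.125], [0, 0, 0]]
  ]
}}

```text
time: 2.48
eef_pos: [436.2, 21.3, 205.0]
ee_rot: [-0.098, 0.995, -0.0, 0.0]
contact_force: [0.3, 0.3, 0.3]
gripper_width: 85.0
grip_force: 0.0
```

```bash
python3 - <<'E'
from h import *
import math
s=robot.read_state();q=s["ee_rot"];a=2*math.atan2(q[1],q[0]);d=np.array([435.8,21])-s["eef_pos"][:2]
x=np.array([math.cos(a),math.sin(a)]);y=np.array([x[1],-x[0]]);print(math.degrees(a)-90,d@x,d@y,s["eef_pos"])
E
```

```text
101.20203993374685 0.4240739550036951 -0.22042819774338246 [436.17317217  21.29861319 204.96427477]
```

To row units: 95 mm / 800 = 0.1188, 80 mm / 800 = 0.1.

{"name": "tcp_steps", "arguments": {
  "motion": [
    [[0, 0, 0.0375], [0, 0, 0]],
    [[0, 0, 0.075], [0, 0, 0]],
    [[0, 0, 0.1], [0, 0, 0]],
    [[0, 0, 0.1188], [0, 0, 0]],
    [[0, 0, 0.1188], [0, 0, 0]]
  ]
}}

```text
time: 3.1
eef_pos: [435.8, 21.3, 108.9]
ee_rot: [-0.098, 0.995, 0.0, -0.0]
contact_force: [-0.5, 0.5, 0.3]
gripper_width: 85.3
grip_force: 0.0
```

{"name": "tcp_steps", "arguments": {
  "motion": [
    [[0, 0, 0], [0, 0, 0]],
    [[0, 0, 0], [0, 0, 0]],
    [[0, 0, 0], [0, 0, 0]],
    [[0, 0, 0], [0, 0, 0]],
    [[0, 0, 0], [0, 0, 0]],
    [[0, 0, 0], [0, 0, 0]],
    [[0, 0, 0], [0, 0, 0]],
    [[0, 0, 0], [0, 0, 0]]
  ],
  "finger_gap": 0
}}

```text
time: 4.1
eef_pos: [436.2, 20.9, 109.4]
ee_rot: [-0.098, 0.995, -0.0, 0.0]
contact_force: [-1.3, 0.7, 6.1]
gripper_width: 15.0
grip_force: 59.5
```

Gripped at 15 mm and 59.5 N. Lifting, then carrying.

To row units: -100 mm / 800 = -0.125, -70 mm / 800 = -0.0875.

{"name": "tcp_steps", "arguments": {
  "motion": [
    [[0, 0, -0.0188], [0, 0, 0]],
    [[0, 0, -0.05], [0, 0, 0]],
    [[0, 0, -0.0875], [0, 0, 0]],
    [[0, 0, -0.125], [0, 0, 0]],
    [[0, 0, -0.125], [0, 0, 0]]
  ]
}}

```text
time: 4.72
eef_pos: [437.4, 20.8, 211.7]
ee_rot: [-0.098, 0.995, -0.0, 0.003]
contact_force: [-0.4, 0.4, -2.6]
gripper_width: 15.2
grip_force: 59.0
```

{"name": "tcp_steps", "arguments": {
  "motion": [
    [[0, -0.05, 0], [0, 0, 0]],
    [[-0.0063, -0.1063, 0], [0, 0, 0.0286]],
    [[-0.0125, -0.1625, 0], [0, 0, 0.0573]],
    [[-0.02, -0.2188, 0], [0, 0, 0.0859]],
    [[-0.03, -0.275, 0], [0, 0, 0.1146]],
    [[-0.0375, -0.3313, 0], [0, 0, 0.1432]],
    [[-0.045, -0.3813, 0], [0, 0, 0.1709]],
    [[-0.05, -0.415, 0], [0, 0, 0.1709]]
  ]
}}

```text
time: 5.72
eef_pos: [539.2, -298.3, 206.3]
ee_rot: [0.082, 0.997, 0.001, -0.001]
contact_force: [0.1, 0.1, -2.3]
gripper_width: 15.0
grip_force: 59.2
```

{"name": "tcp_steps", "arguments": {
  "motion": [
    [[0, 0, 0], [0, 0, 0]],
    [[0, 0, 0], [0, 0, 0]]
  ]
}}

```text
time: 5.98
eef_pos: [539.0, -296.1, 207.0]
ee_rot: [0.081, 0.997, 0.001, -0.001]
contact_force: [-0.1, 0.2, -3.0]
gripper_width: 14.8
grip_force: 59.3
```

```bash
python3 - <<'E'
from h import *
for n in("top","side"): cv2.imwrite(f"pics/{n}1.png",robot.read_camera(n))
t=cv2.imread("pics/top1.png");s=cv2.imread("pics/side1.png")
f=lambda im,x,y,w,h,k:cv2.resize(im[y:y+h,x:x+w],None,fx=k,fy=k,interpolation=cv2.INTER_CUBIC)
cv2.imwrite("pics/crop1.png",np.hstack([f(t,295,155,100,100,4),f(s,285,140,100,100,4)]))
E
```

```text
(no output)
```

View pics/crop1.png

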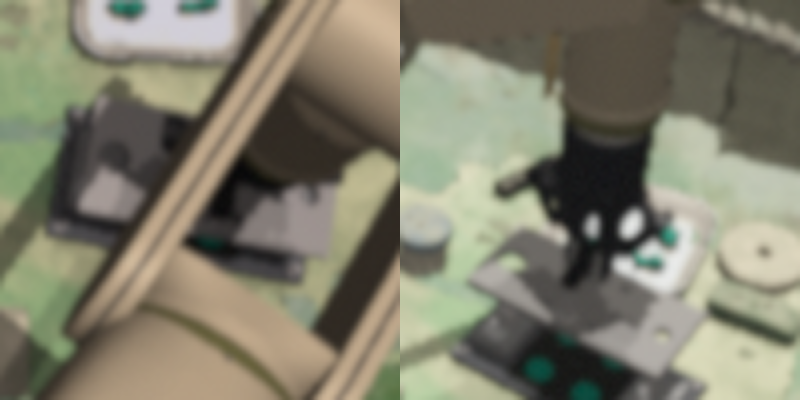

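The top view is blocked by the forearm. The side view shows the plate held about level over the fixture, with the wide hole near px (313,205), the narrow hole near (351,224), and the thick pin side under the wide hole. I'll measure the holes in the side view.

```bash
cat > c.py <<'E'
from h import *
import sys,math
im=cv2.imread(sys.argv[1]);z=float(sys.argv[2])
ex=np.array([math.cos(math.radians(80.7)),math.sin(math.radians(80.7))]);F=np.array([539.7,-297.3]);F=np.array([float(v) for v in sys.argv[3:5]]) if len(sys.argv)>4 else F
for s,nm in((1,"wide"),(-1,"narrow")):
    p=F+75*s*ex; u,v=pix("side",[*p,z]); x,y=int(u)-13,int(v)-11
    c=cv2.resize(im[y:y+22,x:x+26],None,fx=8,fy=8,interpolation=cv2.INTER_CUBIC)
    b,g,r=[c[...,i].astype(int) for i in range(3)]
    m=((g>b+14)*255).astype(np.uint8)
    cv2.imwrite(f"pics/h_{nm}.png",np.hstack([c,cv2.cvtColor(m,cv2.COLOR_GRAY2BGR)]))
    cs,_=cv2.findContours(m,cv2.RETR_LIST,cv2.CHAIN_APPROX_NONE)
    for q in cs:
        if 150<cv2.contourArea(q)<5000:
            f=(q.reshape(-1,2)+.5)/8-.5+[x,y]; w=np.array([onz("side",a,d,z)[:2] for a,d in f],np.float32)
            (cc,sz,_)=cv2.minAreaRect(w);print(nm,"at",np.round(cc,1),np.round(sz,1),"expected",p.round(1))
E
python3 c.py pics/side1.png 105.6 539.0 -296.1; python3 -c "
import cv2,numpy as np
cv2.imwrite('pics/hh.png',cv2.resize(np.vstack([cv2.imread('pics/h_wide.png'),cv2.imread('pics/h_narrow.png')]),None,fx=1.5,fy=1.5))"
```

```text
wide at [ 550.4 -222.6] [28.3 24.8] expected [ 551.1 -222.1]
narrow at [ 526.4 -370.3] [12.5 10. ] expected [ 526.9 -370.1]
narrow at [ 582.  -381.8] [29.5 25.6] expected [ 526.9 -370.1]
```

View pics/hh.png

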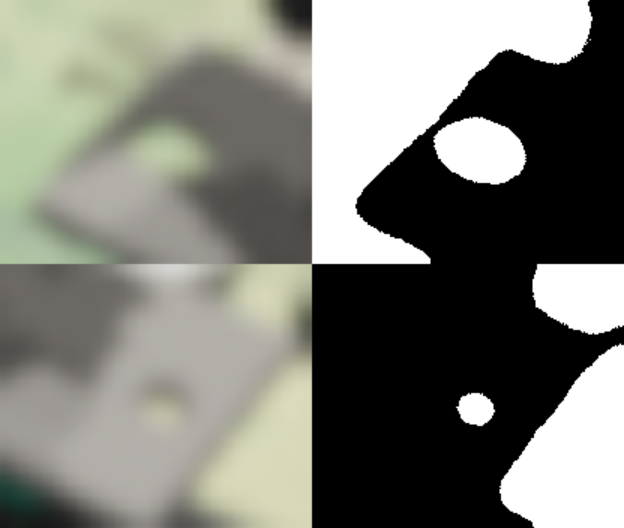

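The holes are within 0.7 mm of prediction, 149.6 apart at 80.8°, so the plate is level and correctly held. I'll correct about 1 mm and lower in steps, watching the force.

To row units: 50 mm / 800 = 0.0625, 47 mm / 800 = 0.0588.

{"name": "tcp_steps", "arguments": {
  "motion": [
    [[-0.0013, -0.0013, 0.0188], [0, 0, 0]],
    [[-0.0013, -0.0013, 0.0375], [0, 0, 0]],
    [[-0.0013, -0.0013, 0.0475], [0, 0, 0]],
    [[-0.0013, -0.0013, 0.0538], [0, 0, 0]],
    [[-0.0013, -0.0013, 0.0588], [0, 0, 0]],
    [[-0.0013, -0.0013, 0.0625], [0, 0, 0]],
    [[-0.0013, -0.0013, 0.0625], [0, 0, 0]]
  ]
}}

```text
time: 6.95
eef_pos: [540.7, -298.1, 158.9]
ee_rot: [0.081, 0.997, 0.0, -0.0]
contact_force: [0.0, 0.5, -3.2]
gripper_width: 14.9
grip_force: 59.2
```

{"name": "tcp_steps", "arguments": {
  "motion": [
    [[0, 0, 0.0025], [0, 0, 0]],
    [[0, 0, 0.005], [0, 0, 0]],
    [[0, 0, 0.0075], [0, 0, 0]],
    [[0, 0, 0.01], [0, 0, 0]],
    [[0, 0, 0.01], [0, 0, 0]]
  ]
}}

```text
time: 7.58
eef_pos: [540.5, -298.0, 150.6]
ee_rot: [0.081, 0.997, 0.0, -0.0]
contact_force: [0.0, -0.1, -3.2]
gripper_width: 14.9
grip_force: 59.2
```

The underside is at ~41 mm, already past the tapers with no lateral force, so both pins are in their holes. I'll lower the rest of the way.

To row units: 14 mm / 800 = 0.0175, 12 mm / 800 = 0.015.

{"name": "tcp_steps", "arguments": {
  "motion": [
    [[0, 0, 0.0038], [0, 0, 0]],
    [[0, 0, 0.0075], [0, 0, 0]],
    [[0, 0, 0.0113], [0, 0, 0]],
    [[0, 0, 0.015], [0, 0, 0]],
    [[0, 0, 0.0175], [0, 0, 0]],
    [[0, 0, 0.0175], [0, 0, 0]]
  ]
}}

```text
time: 8.32
eef_pos: [540.5, -298.0, 136.6]
ee_rot: [0.081, 0.997, 0.0, -0.0]
contact_force: [-0.7, -0.4, -2.9]
gripper_width: 15.4
grip_force: 59.2
```

{"name": "tcp_steps", "arguments": {
  "motion": [
    [[0, 0, 0.0013], [0, 0, 0]],
    [[0, 0, 0.0025], [0, 0, 0]],
    [[0, 0, 0.0038], [0, 0, 0]],
    [[0, 0, 0.0038], [0, 0, 0]]
  ]
}}

```text
time: 8.82
eef_pos: [540.6, -298.0, 133.8]
ee_rot: [0.081, 0.997, 0.0, -0.0]
contact_force: [-0.3, -0.7, -3.8]
gripper_width: 15.4
grip_force: 59.2
```

To row units: 0.5 mm / 800 = 0.0006.

{"name": "tcp_steps", "arguments": {
  "motion": [
    [[0, 0, 0.0006], [0, 0, 0]],
    [[0, 0, 0.0006], [0, 0, 0]]
  ]
}}

```text
time: 9.07
eef_pos: [540.7, -298.1, 133.5]
ee_rot: [0.081, 0.997, -0.0, 0.0]
contact_force: [-0.7, 0.8, -1.9]
gripper_width: 14.9
grip_force: 59.5
```

{"name": "tcp_steps", "arguments": {
  "motion": [
    [[0, 0, 0], [0, 0, 0]],
    [[0, 0, 0], [0, 0, 0]],
    [[0, 0, 0], [0, 0, 0]],
    [[0, 0, 0], [0, 0, 0]],
    [[0, 0, 0], [0, 0, 0]],
    [[0, 0, 0], [0, 0, 0]]
  ],
  "finger_gap": 60
}}

```text
time: 9.82
eef_pos: [540.7, -298.1, 133.4]
ee_rot: [0.081, 0.997, -0.0, 0.0]
contact_force: [0.3, 1.3, -0.0]
gripper_width: 59.8
grip_force: 0.0
```

{"name": "tcp_steps", "arguments": {
  "motion": [
    [[0, 0, -0.0188], [0, 0, 0]],
    [[0, 0, -0.0625], [0, 0, 0]],
    [[0, 0, -0.1125], [0, 0, 0]],
    [[0, 0, -0.1625], [0, 0, 0]],
    [[0, 0, -0.2], [0, 0, 0]],
    [[0, 0, -0.2], [0, 0, 0]]
  ]
}}

```text
time: 10.58
eef_pos: [542.0, -298.9, 298.5]
ee_rot: [0.081, 0.997, -0.002, 0.003]
contact_force: [0.2, 0.4, 1.0]
gripper_width: 60.2
grip_force: 0.0
```

{"name": "tcp_steps", "arguments": {
  "motion": [
    [[0.0688, 0, 0], [0, 0, 0]],
    [[0.1375, 0, 0], [0, 0, 0]],
    [[0.1875, 0.0375, 0], [0, 0, 0]],
    [[0.1875, 0.1, 0], [0, 0, 0]],
    [[0.1875, 0.1625, 0], [0, 0, 0]],
    [[0.1875, 0.225, 0], [0, 0, 0]],
    [[0.1875, 0.2875, 0], [0, 0, 0]],
    [[0.1875, 0.2875, 0], [0, 0, 0]]
  ]
}}

```text
time: 11.58
eef_pos: [429.5, -44.0, 292.8]
ee_rot: [0.078, 0.997, 0.0, -0.0]
contact_force: [-0.1, -0.5, -0.6]
gripper_width: 60.1
grip_force: 0.0
```

```bash
python3 - <<'E'
from h import *
for n in("top","side"): cv2.imwrite(f"pics/{n}2.png",robot.read_camera(n))
t=cv2.imread("pics/top2.png");s=cv2.imread("pics/side2.png")
f=lambda im,x,y,w,h,k:cv2.resize(im[y:y+h,x:x+w],None,fx=k,fy=k,interpolation=cv2.INTER_CUBIC)
cv2.imwrite("pics/crop2.png",np.hstack([f(t,295,155,100,100,4),f(s,285,185,100,100,4)]))
E
```

```text
(no output)
```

View pics/crop2.png

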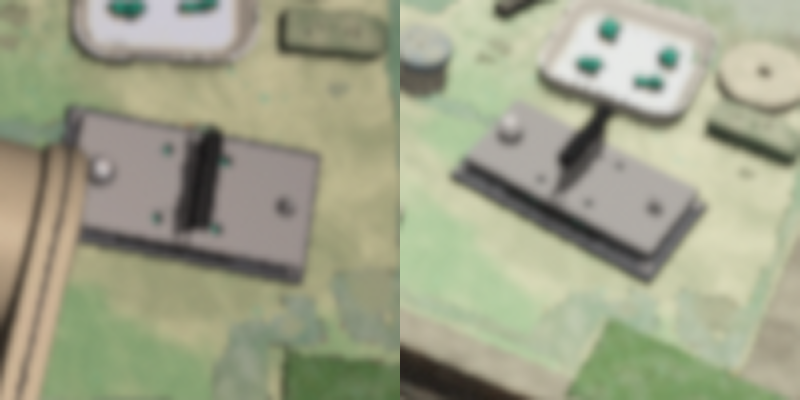

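The picture shows both pins standing through their holes: top view thick at crop (102,170) and thin at (285,207), side view (510,127) and (655,207). The plate lies parallel to the fixture, the green stones show through the guide holes, and the bystanders near the fixture look undisturbed. The release height put the underside at 24 mm and the arm is well clear.

{"name": "tcp_steps", "arguments": {
  "motion": [
    [[0, 0, 0], [0, 0, 0]],
    [[0, 0, 0], [0, 0, 0]]
  ]
}}

```text
time: 11.92
eef_pos: [429.5, -48.0, 293.2]
ee_rot: [0.082, 0.997, -0.0, -0.0]
contact_force: [-0.4, 0.3, 1.2]
gripper_width: 59.8
grip_force: 0.0
```

```bash
python3 - <<'E'
from station import robot
print(robot.hand_in())
E
```

```text
the job is handed in; nothing more can be done
None
```

I hung the template on both pins (wide hole on the thick pin, narrow on the thin), lowered it onto the grey blocks, released it and handed the job in at about 12 s; hand-in printed no verdict, but the last pictures show it seated flat.

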